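# Slide the parts tray through the gap in the rack fence

### The arm

A 6-joint arm with a two-finger parallel gripper is mounted at the origin on the work surface. World frame = base frame: x ahead of the robot, y to its left, z up, the work surface at z = 0. Lengths are in m, angles in rad, forces in N, time in s.
With the tool pointing down it reaches from about 0.425 to 0.95 m from the base axis. Payload 3.5 kg.
Tool frame: the origin (TCP) lies on the centre line of the jaws, within the pads' length; the fingertips stand 14 mm ahead of it and the grasp point (between the pads) lies 5 mm behind it (ctrl.finger_overhang is the distance from the TCP to the fingertips, in m); z points along the fingers, y is the line along which they close (so a half turn about z gives the same grasp; the last joint's range is limited). The gripper opens to 85 mm and grips with 20 to 120 N. Pads are 22 mm wide; open, the fingers measure 114 mm over their backs; the gripper's body (76 mm by 85 mm) begins 54 mm behind the grasp point. The pads swing forward as they close: fully open they stand 13 mm farther back than shut.
Start: joints at [-1.327, 0.286, 1.577, -0, 1.279, -0.15], TCP at [0.259, -0.623, 0.206] pointing down, gripper open.
Joint ranges: [-2.77, 2.77], [-0.9, 2.22], [0.21, 2.48], [-1.53, 4.67], [0.24, 2.81], [-2.84, 2.84]. Speed limits (rad/s): [2.79, 2.79, 3.14, 3.14, 3.14, 3.14].

### API

Orientations are given as a unit quaternion [x, y, z, w].
In Python, from plant import ctrl gives the robot as it stands.
- The arm moves only by the tool send_rows, never from a script. Its argument "moves" is text: rows parted by semicolons, each of 7 numbers parted by spaces: the turn, a rotation vector about the tool's x, y, z in units of 360 degrees (1.0 is 360 degrees), then the shift along the tool's x, y, z in units of 20 cm (1.0 is 20 cm), then the gripper's target within -1 to 1 (fully open at 1, half-way at 0, shut at -1). A call has 1 to 12 rows; each row is the pose to reach, as a shift and turn from the pose commanded when the call began, along the tool's axes at that moment, turning the shorter way round; what a row does not reach only later rows make up. A row lasts 1/8 s, in which the tool goes at most 62.5 mm and 10.7 degrees, less where a joint would pass 70% of its speed; a pose out of reach is approached as far as the arm can. A call with a number of a shift or a turn outside -1 to 1 is refused whole. A call with a gripper value outside its range is refused whole. The fingers move at their own pace and stop on an object; "newtons" is the grip in N (left out, the last holds). Time passes only in rows, so rows that repeat a pose let the fingers close. It gives the time, the measured TCP pose, the force, the opening and the grip force at its end, in the units of the state.
- ctrl.get_state(): the state, without advancing time (a new reading comes with each control period).
- ctrl.read_camera(name): name is "scene" or "top" or "wrist"; returns a dict with "image" (384x512x3 uint8, red, green, blue), "fovy" (degrees; the focal length in pixels is half the picture's height over the tangent of half this angle, whatever the lens; pixels are square), "cx", "cy" (the principal point, pixels), "extrinsics" (4x4, takes a point from camera to world coordinates). Camera axes: x right, y up, looking along -z (the intrinsics and any distortion apply to the point x, -y, -z); pixel columns grow to the right and rows downward; lengths in m; the calibration is good to about 2 mm. A picture is of the moment at which its call begins. There is no depth.
- ctrl.sign_off(): hands the job in; it is judged then, once.
The state is a dict: "time": time; "qpos": joint angles; "dq": joint speeds; "joint_efforts": joint torques, N m; "eef_pos": TCP position; "tcp_rot": TCP orientation; "contact_force": force on the tool from outside, world axes, zero at the start; "wrist_torque": the same for the moment, N m; "opening": opening from 0.0 (shut) to 1.0 (fully open); "finger_force": force on a finger pad.
Only numpy, scipy, OpenCV 4.12 (cv2) and the standard library are available. Lean on these libraries where they do the work, as an engineer would, in place of code of your own. Each camera call takes 0.05 s, during which the arm holds its last target. There are 200 camera calls.

### The job

With the outside of the fingers, push the red parts tray lengthwise along the bench through the narrow gap between the two blue posts, and on until all of it lies inside the yellow tape outline beyond (it may cover the tape, but not stick out past it). Keep the tray flat on the bench, never lifting it, so that the piston and the brass bush stay standing in it, and leave the other things on the bench where they are. Finish with the robot clear of everything.

Things in the scene. Friction and masses are not known exactly. Their poses are not given: they have to be found in the camera images.
- fence: low blue steel fence bolted to the bench, with one gap between two round posts. Origin on the bench midway between the posts; x axis level through the gap, the way the tray must travel (roughly to the robot's right), y along the fence, z up. Beyond each post a wall 12 mm thick, 45 mm high runs out to y = +/-162 mm. Place and heading differ from run to run.
- gap (a point): centre of the gap, on the bench (same as the fence's origin). Posts: 36 mm diameter, 55 mm high (59 with the bolt head), axes at fence y = +64 and -64 mm, so the gap is 92 mm wide: 4 mm to spare on each side of the tray, lengthwise.
- outline (a point): centre of the yellow tape outline on the bench beyond the gap, 155 mm along the fence's x from its origin, axes parallel to the fence's. The rectangle measures 170 mm along fence x by 136 mm along fence y over the outer edges of the tape; tape 10 mm wide and flat (nothing to catch on).
- tray: open red plastic tray 116 mm long (x) by 84 wide (y) by 35 high, 4 mm walls, upright sides, a cross wall in the middle; slides on the bench; 0.17 to 0.35 kg empty. Origin: centre of its underside; z up. At first its x is within 20 degrees of the fence's x, its centre 190 to 230 mm before the gap and up to 35 mm off the gap's centre line, with 40 mm free all round.
- piston: aluminium piston standing loose in the rear compartment of the tray (tray x about -28 mm), 39 mm diameter, 45 mm high, 0.11 kg; origin at the centre of its underside, 4 mm above the bench
- bush: brass flanged bush standing loose in the front compartment of the tray (tray x about +28 mm), flange 38 mm, 38 mm high, 0.14 kg; origin at the centre of its underside, 4 mm above the bench
- corner0 (a point): outer lower corner of the tray at tray x +58, y +42 mm
- corner1 (a point): outer lower corner of the tray at tray x +58, y -42 mm
- corner2 (a point): outer lower corner of the tray at tray x -58, y -42 mm
- corner3 (a point): outer lower corner of the tray at tray x -58, y +42 mm
- oil: bystander, loose: blue bottle, 56 mm across, 85 mm high, black cap; origin at the centre of its underside
- bearing: bystander, loose: steel bearing ring lying flat, 52 mm across, 16 mm high; origin at the centre of its underside
- sprocket: bystander, loose: dark steel chain sprocket lying flat, 72 mm across, 18 mm high at its hub; origin at the centre of its underside
- jar: bystander, loose: clear jar with an orange lid, 52 mm across, 60 mm high; origin at the centre of its underside
- driver: bystander, loose: green-handled screwdriver lying on the bench; origin at the centre of its underside (lying along its x)
- carton: bystander, loose: cardboard box 70 x 50 x 45 mm high; origin at the centre of its underside
Mind the look-alikes: they are no part of the job. Several things have the shape of the tray; the one meant has the colours described above.

How it is judged:
On the way:
1. the tray is in the gap, between the two blue posts, flat on the bench (x of tray in the frame of fence between -0.04 and 0.04 m and y of tray in the frame of fence between -0.015 and 0.015 m and height (world z) of tray below 0.008 m and angle between the x axis of tray and the x axis of fence, either way round below 0.2 rad), for 0.05 s.
At the end, for the whole second after the job is handed in: All four corners of the tray lie within the outer edges of the yellow tape; the tray is flat on the bench and at rest; the piston and the bush stand upright (within 0.15 rad) in it (x of corner0 in the frame of fence between 0.07 and 0.24 m and y of corner0 in the frame of fence between -0.068 and 0.068 m and x of corner1 in the frame of fence between 0.07 and 0.24 m and y of corner1 in the frame of fence between -0.068 and 0.068 m and x of corner2 in the frame of fence between 0.07 and 0.24 m and y of corner2 in the frame of fence between -0.068 and 0.068 m and x of corner3 in the frame of fence between 0.07 and 0.24 m and y of corner3 in the frame of fence between -0.068 and 0.068 m and height (world z) of tray below 0.005 m and angle between each of tray, piston, bush's own z axis and vertical below 0.15 rad and linear speed of tray below 0.01 m/s and horizontal distance between each of piston, bush and tray below 0.055 m and height (world z) of each of piston, bush below 0.012 m); the robot touches nothing.
It fails at once if the tray is lifted (more than 10 mm) or tipped (more than 0.17 rad) (height (world z) of tray above 0.01 m or angle between tray's own z axis and vertical above 0.17 rad).
It fails at once if the piston or the bush falls over or is lifted out of the tray (angle between any of piston, bush's own z axis and vertical above 0.5 rad or height (world z) of any of piston, bush above 0.03 m).
It fails at once if another thing on the bench is moved by more than 25 mm (distance of any of oil, bearing, sprocket, jar, driver, carton from where it was at the start of the episode above 0.025 m).
It also fails if it takes over 64 s, if anything falls off the work surface, if the arm or the gripper's body presses on something with over 40 N, if the wrist force passes 120 N, or if a joint passes its speed limit or range.

## Working session

There is one attempt and no reset: what is moved stays moved. The work goes in short steps, Python scripts to look and compute and a tool call to move; the robot and the scene stay as the last step left them, time stands still between calls to the robot, and variables do not carry over. Pictures are saved under pics/ and viewed, at most 12 in all, crops included, and the job is handed in when it is done.

Besides the shell and the picture viewer there is one more tool, called after "Request:" by a JSON object that holds its "name" and its "arguments". send_rows: Moves the arm, as the interface text tells. Its arguments: {"type":"object","properties":{"moves":{"type":"string"},"newtons":{"type":"number"}},"required":["moves"]}

```bash
mkdir -p pics; ls
cat > h.py <<'E'
import numpy as np, cv2
from plant import ctrl
def cam(n):
    c=ctrl.read_camera(n); return c
def save(c,f): cv2.imwrite('pics/'+f,cv2.cvtColor(c['image'],cv2.COLOR_RGB2BGR))
def ray(c,uv,z=0.):
    uv=np.atleast_2d(np.asarray(uv,float)); E=np.array(c['extrinsics'])
    f=c['image'].shape[0]/2/np.tan(np.radians(c['fovy'])/2)
    d=np.c_[(uv[:,0]-c['cx'])/f,-(uv[:,1]-c['cy'])/f,-np.ones(len(uv))]@E[:3,:3].T
    o=E[:3,3]; return o+d*((z-o[2])/d[:,2])[:,None]
E
python3 - <<'E'
from h import *
a=cam('top');b=cam('scene')
for c in(a,b): print({k:v for k,v in c.items() if k!='image'})
im=np.hstack([a['image'],b['image']]); 
save(a,'top0.png');save(b,'sc0.png')
print(ctrl.get_state())
E
```

```text
pics
{'fovy': 42.169269767702765, 'cx': 256.53459246864696, 'cy': 190.4739905253835, 'extrinsics': array([[-2.47880894e-02,  9.96578264e-01, -7.88499491e-02,
         4.62146543e-01],
       [-9.99692010e-01, -2.48054137e-02,  7.59908378e-04,
        -8.08506322e-02],
       [-1.19859744e-03,  7.88445008e-02,  9.96886206e-01,
         1.23150422e+00],
       [ 0.00000000e+00,  0.00000000e+00,  0.00000000e+00,
         1.00000000e+00]])}
{'fovy': 49.508625958706425, 'cx': 257.07129769608787, 'cy': 192.89427269037768, 'extrinsics': array([[-0.63190759, -0.47054191,  0.61585965,  1.26727495],
       [ 0.7748167 , -0.36429691,  0.51666899,  0.50984381],
       [-0.01875864,  0.8036654 ,  0.59478571,  0.74381623],
       [ 0.        ,  0.        ,  0.        ,  1.        ]])}
{'time': 0.1, 'qpos': array([-1.32698313e+00,  2.87160217e-01,  1.57806092e+00, -4.33346479e-05,
        1.27863136e+00, -1.49995192e-01]), 'dq': array([ 0.00050787, -0.0032926 , -0.0030671 , -0.00042713, -0.00151141,
       -0.00019678]), 'joint_efforts': array([ 5.95418587e-04, -4.07295763e+01, -2.93701029e+01, -1.35363071e-04,
        3.38349382e-03, -2.43739152e-06]), 'eef_pos': array([ 0.25885805, -0.62266209,  0.20421373]), 'tcp_rot': array([ 9.80675071e-01,  1.95640305e-01, -7.37032346e-05, -1.12770478e-03]), 'contact_force': array([0.15346642, 0.70285891, 0.66582778]), 'wrist_torque': array([-0.02903938, -0.01213846, -0.00941863]), 'finger_force': 0.0, 'opening': 1.0068988960109146}
```

View pics/top0.png

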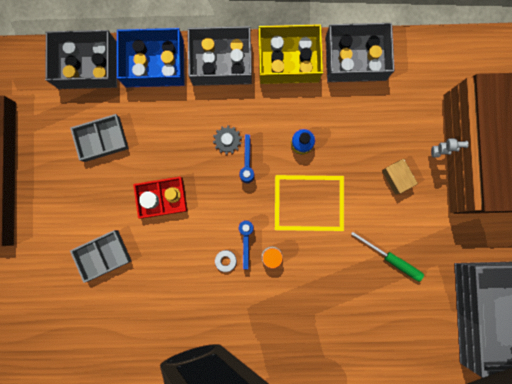

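View pics/sc0.png

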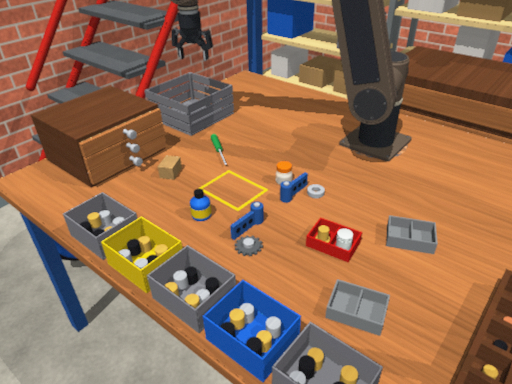

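Look-alikes: red tray (160,198) in top view, with the silver piston and brass bush. Grey trays without parts are at (100,138) and (102,256), and bins of similar shape run along the top edge (80–360,55). I choose the red one; posts at (247,175) and (246,228), outline at (310,203). I'll check with a crop while measuring.

```bash
cat >> h.py <<'E'
def mask(c,name):
    h=cv2.cvtColor(c['image'],cv2.COLOR_RGB2HSV).astype(int);H,S,V=h[...,0],h[...,1],h[...,2]
    m={'red':((H<6)|(H>172))&(S>170)&(V>70),'yel':(H>24)&(H<34)&(S>170)&(V>150),'blu':(H>100)&(H<125)&(S>130)&(V>50)}[name]
    return m.astype(np.uint8)
def blobs(m,amin=30):
    n,l,s,c=cv2.connectedComponentsWithStats(m)
    return [(s[i],c[i],(l==i).astype(np.uint8)) for i in range(1,n) if s[i][4]>=amin]
E
python3 - <<'E'
from h import *
c=cam('top');print(getattr(ctrl,'finger_overhang',None))
for n in('red','yel','blu'):
    for s,ct,m in blobs(mask(c,n)):
        if s[1]<100 and n!='red': continue
        cn=max(cv2.findContours(m,0,cv2.CHAIN_APPROX_NONE)[0],key=len)
        r=cv2.minAreaRect(cn); z={'red':.035,'yel':0,'blu':.045}[n]
        w=ray(c,np.r_[[r[0]],cv2.boxPoints(r)],z)[:,:2]
        print(n,s,np.round(r[0],1),np.round(r[1],1),np.round(r[2],1));print(np.round(w,4).tolist())
cr=c['image'][165:245,120:280]
im=cv2.resize(cr,(800,400),interpolation=cv2.INTER_NEAREST)
cv2.imwrite('pics/crop1.png',im[...,::-1])
E
```

```text
0.014
red [ 133  177   54   41 1159] [159.5 197.2] [35.3 49.5] 80.9
[[0.5463, 0.1522], [0.5806, 0.2176], [0.5967, 0.0994], [0.5121, 0.0871], [0.4962, 0.2046]]
yel [275 175  69  56 892] [309.  202.5] [55. 68.] 90.0
[[0.5265, -0.2109], [0.597, -0.1287], [0.5928, -0.2977], [0.4566, -0.2924], [0.4607, -0.1249]]
blu [292 130  23  22 302] [303.  140.5] [21. 22.] 90.0
[[0.6739, -0.1966], [0.7002, -0.1709], [0.6989, -0.224], [0.6478, -0.2223], [0.6491, -0.1694]]
blu [240 135  14  47 276] [246.5 158. ] [46. 13.] 90.0
[[0.6348, -0.0596], [0.6911, -0.0452], [0.6904, -0.0766], [0.5789, -0.0739], [0.5797, -0.0428]]
blu [239 221  14  48 259] [245.5 244.5] [47. 13.] 90.0
[[0.4283, -0.0524], [0.4842, -0.0383], [0.4834, -0.0692], [0.3727, -0.0665], [0.3735, -0.0358]]
```

View pics/crop1.png

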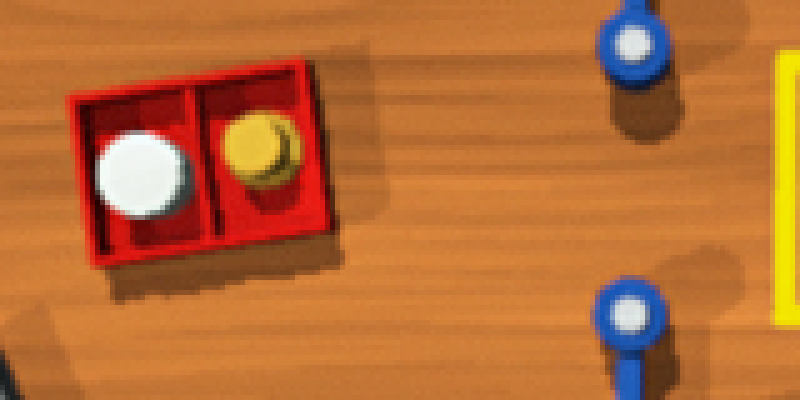

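```bash
cat >> h.py <<'E'
K=6
def up(c):
    d=dict(c); 
    i=cv2.resize(c['image'],None,fx=K,fy=K,interpolation=cv2.INTER_CUBIC); return {**d,'image':i}
def rayu(c,uv,z): # uv in upscaled px
    return ray(c,(np.asarray(uv,float)+.5)/K-.5,z)
def big(m):
    return max(cv2.findContours(m,0,cv2.CHAIN_APPROX_NONE)[0],key=cv2.contourArea)[:,0]
def bolts(c):
    u=up(c);h=cv2.cvtColor(u['image'],cv2.COLOR_RGB2HSV)
    w=((h[...,1]<70)&(h[...,2]>150)).astype(np.uint8); o=[]
    for p in((246.5,174),(245.7,228)):
        q=np.zeros_like(w); x,y=int((p[0]+.5)*K),int((p[1]+.5)*K); q[y-42:y+42,x-42:x+42]=1
        s,ct,m=max(blobs(w*q),key=lambda b:b[0][4]); o.append(rayu(c,[ct],.059)[0,:2])
    return np.array(o)
def tray(c,F):
    """pose of tray in world; F approx forward dir. fits rear and side rim edges facing away from camera"""
    u=up(c); P=rayu(c,big(mask(u,'red')),.035)[:,:2]
    cam_=np.array(c['extrinsics'])[:2,3]; r=cv2.minAreaRect((P*1000).astype(np.float32))
    b=cv2.boxPoints(r)/1000; ctr=b.mean(0); e=b[1]-b[0]; e2=b[2]-b[1]
    X=e if np.linalg.norm(e)>np.linalg.norm(e2) else e2; X=X/np.linalg.norm(X); X=X if X@F>0 else -X
    for _ in range(2):
        Y=np.array([-X[1],X[0]]); L=[]
        for ax,ot,h,ho in((X,Y,.058,.042),(Y,X,.042,.058)):
            s=np.sign((ctr-cam_)@ax); a=(P-ctr)@(ax*s); t=(P-ctr)@ot
            k=(abs(t)<ho*.8)&(a>h*.6); A=np.median(a[k]); k&=abs(a-A)<.004
            v=cv2.fitLine(P[k].astype(np.float32),cv2.DIST_HUBER,0,1e-4,1e-4).ravel(); L.append((v,s,h))
        d=L[1][0][:2]; d=d if d@X>0 else -d; X=d/np.linalg.norm(d); Y=np.array([-X[1],X[0]])
    (v1,s1,h1),(v2,s2,h2)=L
    return X*(v1[2:]@X-s1*h1)+Y*(v2[2:]@Y-s2*h2), X, r
E
python3 - <<'E'
from h import *
c=cam('top'); b=bolts(c); print('bolts',b,np.linalg.norm(b[0]-b[1]))
u=up(c); y=rayu(c,big(mask(u,'yel')),0)[:,:2]; r=cv2.minAreaRect((y*1000).astype(np.float32)); print('yel',r)
o=b.mean(0); fy=(b[0]-b[1])/np.linalg.norm(b[0]-b[1]); fx=np.array([fy[1],-fy[0]])
g=np.array(r[0])/1000-o; print('gap',o,'fx',fx,np.degrees(np.arctan2(*fx[::-1])),'yel in fence',g@fx,g@fy,'dir by yel',np.degrees(np.arctan2(g[1],g[0])))
t,X,rr=tray(c,fx); print('tray',t,X,np.degrees(np.arctan2(*X[::-1])),rr,'in fence',(t-o)@fx,(t-o)@fy)
E
```

```text
bolts [[ 0.59596387 -0.05835385]
 [ 0.46831346 -0.05375188]] 0.12773333731037878
yel ((526.5533447265625, -210.607177734375), (169.40028381347656, 135.94786071777344), 87.8400650024414)
gap [ 0.53213867 -0.05605287] fx [-0.03602788 -0.99935079] -92.06469229561176 yel in fence 0.154655200781446 -1.3433749610178089e-05 dir by yel -92.06966915477895
tray [0.54677734 0.15295001] [ 0.1392143  -0.99026227] -81.99761 ((546.5078735351562, 151.87051391601562), (86.02394104003906, 119.20652770996094), 7.680643081665039) in fence -0.20939459274478822 0.007099234402763283
```

```bash
cat >> h.py <<'E'
from scipy.spatial.transform import Rotation as Ro
O=np.array([.53214,-.05605]);FX=np.array([-.03603,-.99935]);FY=np.array([.99935,-.03603])
def go(p,yaw=87.93):
    s=ctrl.get_state();R=Ro.from_quat(s['tcp_rot'])
    T=Ro.from_euler('z',yaw,degrees=True)*Ro.from_quat([1,0,0,0])
    print('t',round(s['time'],2),'at',np.round(s['eef_pos'],4),'F',np.round(s['contact_force'],1),'open',round(s['opening'],2))
    print('turn',np.round((R.inv()*T).as_rotvec()/2/np.pi,4),'shift',np.round(R.inv().apply(np.array(p)-s['eef_pos'])/.2,3))
def f2w(x,y,z): return [*(O+FX*x+FY*y),z]
E
python3 -c "
from h import *
go([.624,.130,.15])"
```

```text
t 0.2 at [ 0.2589 -0.6229  0.2046] F [ 0.5  0.  -0. ] open 1.0
turn [-0.0002 -0.0002 -0.1816] shift [ 3.13  -2.775  0.278]
```

Request:
{"name": "send_rows", "arguments": {"moves": "0 0 0 0.3 -0.26 0 -1;0 0 0 0.6 -0.53 0 -1;0 0 0 0.9 -0.8 0 -1;0 0 0 1 -0.89 0 -1;0 0 0 1 -0.89 0 -1", "newtons": 40}}

```text
time: 0.82
eef_pos: [0.3764, -0.3792, 0.2053]
tcp_rot: [0.98, 0.197, 0.0, -0.0]
contact_force: [-0.6, -0.6, 0.8]
opening: 0.005
finger_force: 0.0
```

Request:
{"name": "send_rows", "arguments": {"moves": "0 0 0 0.2 -0.18 0 -1;0 0 0 0.4 -0.36 0 -1;0 0 0 0.6 -0.53 0 -1;0 0 0 0.8 -0.71 0 -1;0 0 0 1 -0.89 0 -1"}}

```text
time: 1.45
eef_pos: [0.4926, -0.1405, 0.2057]
tcp_rot: [0.981, 0.195, 0.0, 0.0]
contact_force: [1.0, -0.5, 0.2]
opening: -0.002
finger_force: 0.0
```

Request:
{"name": "send_rows", "arguments": {"moves": "0 0 0 0.2 -0.18 0 -1;0 0 0 0.4 -0.36 0 -1;0 0 0 0.6 -0.53 0 -1;0 0 0 0.8 -0.71 0 -1;0 0 -0.1816 1 -0.89 0 -1;0 0 -0.1816 1 -0.89 0 -1;0 0 -0.1816 1 -0.89 0 -1;0 0 -0.1816 1 -0.89 0 -1;0 0 -0.1816 1 -0.89 0 -1;0 0 -0.1816 1 -0.89 0 -1;0 0 -0.1816 1 -0.89 0 -1;0 0 -0.1816 1 -0.89 0 -1"}}

```text
time: 2.95
eef_pos: [0.6085, 0.0995, 0.2054]
tcp_rot: [0.721, 0.693, -0.0, 0.0]
contact_force: [-0.1, -0.2, 0.1]
opening: 0.003
finger_force: 0.0
```

```bash
python3 -c "
from h import *
go([.624,.130,.1])"
```

```text
t 2.95 at [0.6085 0.0995 0.2054] F [-0.1 -0.2  0.1] open 0.0
turn [-0.      0.     -0.0005] shift [0.155 0.072 0.527]
```

Request:
{"name": "send_rows", "arguments": {"moves": "0 0 0 0.155 0.072 0 -1;0 0 0 0.155 0.072 0.3 -1;0 0 0 0.155 0.072 0.6 -1;0 0 0 0.155 0.072 0.8 -1;0 0 0 0.155 0.072 0.91 -1;0 0 0 0.155 0.072 0.91 -1"}}

```text
time: 3.7
eef_pos: [0.6228, 0.1303, 0.0221]
tcp_rot: [0.72, 0.694, -0.001, -0.001]
contact_force: [-0.3, 0.3, 0.6]
opening: -0.001
finger_force: 0.0
```

```bash
python3 -c "
from h import *
go([.5945,.131,.022])
a=cam('top');t,X,r=tray(a,FX);print((t-O)@FX,(t-O)@FY,X,r)
b=cam('scene')
im=np.vstack([a['image'][120:280,80:290].repeat(2,0).repeat(2,1)[:, :420],b['image'][150:310,230:440].repeat(2,0).repeat(2,1)])[:640]
cv2.imwrite('pics/p2.png',cv2.resize(im,(380,580))[...,::-1])"
```

```text
t 3.7 at [0.6228 0.1303 0.0221] F [-0.3  0.3  0.6] open -0.0
turn [-0.0005  0.     -0.0001] shift [-0.002 -0.142  0.001]
  return _methods._mean(a, axis=axis, dtype=dtype,
  ret = ret.dtype.type(ret / rcount)
Traceback (most recent call last):
  File "h.py", line 44, in tray
    v=cv2.fitLine(P[k].astype(np.float32),cv2.DIST_HUBER,0,1e-4,1e-4).ravel(); L.append((v,s,h))
      ~~~~~~~~~~~^^^^^^^^^^^^^^^^^^^^^^^^^^^^^^^^^^^^^^^^^^^^^^^^^^^^
cv2.error: OpenCV(4.12.0) /io/opencv/modules/imgproc/src/linefit.cpp:50: error: (-215:Assertion failed) count > 0 in function 'fitLine2D_wods'
```

Request:
{"name": "send_rows", "arguments": {"moves": "0 0 0 0 -0.02 0 -1;0 0 0 0 -0.04 0 -1;0 0 0 0 -0.06 0 -1;0 0 0 0 -0.07 0 -1;0 0 0 0 -0.08 0 -1;0 0 0 0 -0.09 0 -1;0 0 0 0 -0.1 0 -1;0 0 0 0 -0.11 0 -1;0 0 0 0 -0.12 0 -1;0 0 0 0 -0.13 0 -1;0 0 0 0 -0.14 0 -1;0 0 0 0 -0.14 0 -1"}}

```text
time: 5.25
eef_pos: [0.5955, 0.1315, 0.0235]
tcp_rot: [0.72, 0.694, -0.0, -0.0]
contact_force: [-0.1, 0.8, -0.1]
opening: -0.001
finger_force: 0.0
```

Request:
{"name": "send_rows", "arguments": {"moves": "0 0 0 0 0.05 0 -1;0 0 0 0 0.1 0 -1;0 0 0 0.3 0.1 -0.3 -1;0 0 0 0.6 0.1 -0.6 -1;0 0 0 0.9 0.1 -0.7 -1;0 0 0 0.9 0.1 -0.7 -1"}}

```text
time: 6.0
eef_pos: [0.6235, 0.3133, 0.1663]
tcp_rot: [0.719, 0.695, 0.002, 0.001]
contact_force: [0.6, 0.3, 0.1]
opening: 0.001
finger_force: 0.0
```

```bash
cat >> h.py <<'E'
def look(fn=None,box=None):
    a=cam('top');t,X,r=tray(a,FX);print('tray fence mm',np.round([(t-O)@FX*1e3,(t-O)@FY*1e3],1),'deg',round(np.degrees(np.arctan2(X@FY,X@FX)),2),r[1])
    if fn: x0,y0,x1,y1=box; i=cv2.resize(a['image'][y0:y1,x0:x1],None,fx=3,fy=3); cv2.imwrite('pics/'+fn,i[...,::-1])
    return t,X
E
python3 -c "
from h import *
go([.5,.13,.1]);look('p3.png',(60,90,280,290))"
```

```text
t 6.0 at [0.6235 0.3133 0.1663] F [0.6 0.3 0.1] open 0.0
turn [ 0.0006 -0.0002  0.0002] shift [-0.938 -0.586  0.328]
tray fence mm [-209.3    7.1] deg 10.09 (85.86756134033203, 119.25146484375)
```

View pics/p3.png

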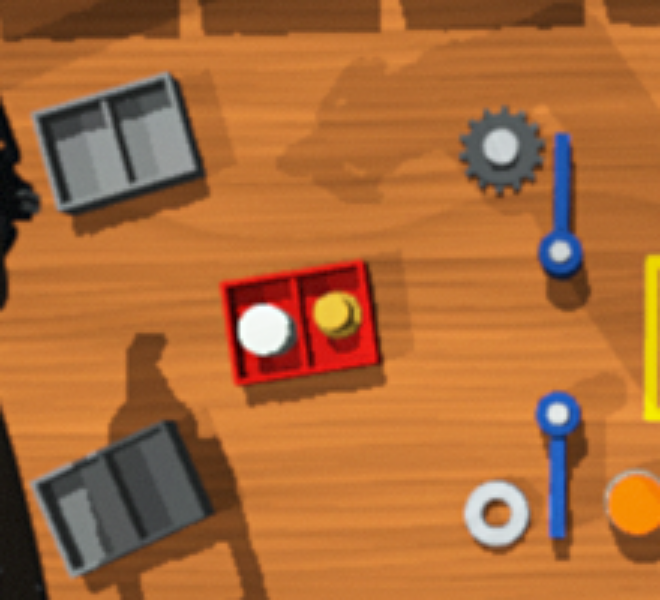

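The crop shows the red tray at (300,322) unmoved, so the fingers were thinner than I assumed and made no contact. I'll go back and look from the wrist and scene cameras.

Request:
{"name": "send_rows", "arguments": {"moves": "0 0 0 -0.3 0 0.1 -1;0 0 0 -0.6 0 0.3 -1;0 0 0 -0.91 0 0.5 -1;0 0 0 -0.91 -0.05 0.72 -1;0 0 0 -0.91 -0.12 0.72 -1;0 0 0 -0.91 -0.12 0.72 -1"}}

```text
time: 6.8
eef_pos: [0.5919, 0.1302, 0.0205]
tcp_rot: [0.72, 0.694, 0.0, 0.0]
contact_force: [0.2, -0.1, 0.3]
opening: 0.0
finger_force: 0.0
```

```bash
python3 -c "
from h import *
go([.58,.131,.022])
a=cam('wrist');b=cam('scene')
cv2.imwrite('pics/p4.png',np.hstack([cv2.resize(a['image'],(440,330)),cv2.resize(b['image'][170:290,260:391],(360,330))])[...,::-1])"
```

```text
t 6.8 at [0.5919 0.1302 0.0205] F [ 0.2 -0.1  0.3] open 0.0
turn [ 0.0002 -0.0001  0.0001] shift [ 0.002 -0.06  -0.007]
```

View pics/p4.png

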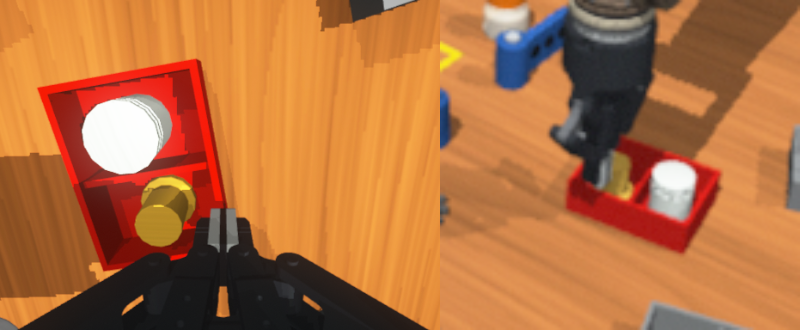

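```bash
cat >> h.py <<'E'
def proj(c,p):
    E=np.array(c['extrinsics']);q=(np.atleast_2d(p)-E[:3,3])@E[:3,:3];f=192/np.tan(np.radians(c['fovy'])/2)
    return np.c_[c['cx']-f*q[:,0]/q[:,2],c['cy']+f*q[:,1]/q[:,2]]
E
python3 -c "
from h import *
t=O+FX*-.2093+FY*.0071;X=np.array([.1392,-.9903]);Y=np.array([.9903,.1392])
e=ctrl.get_state()['eef_pos']
P=[[*(t+sx*.058*X+sy*.042*Y),.035] for sx in(1,-1) for sy in(1,-1)]+[e,e-[0,0,.014]]
a=cam('wrist');b=cam('scene')
print('wrist->composite',np.round(proj(a,P)*440/512,0).tolist());print('scene',np.round((proj(b,P)-[260,170])*2.75+[440,0],0).tolist())
m=mask(a,'red');print(a['extrinsics'][:3,3])
cv2.imwrite('pics/p5.png',cv2.resize(b['image'][190:260,300:400],(800,560),interpolation=2)[...,::-1])"
```

```text
wrist->composite [[228.0, 251.0], [102.0, 271.0], [191.0, 61.0], [35.0, 90.0], [223.0, 201.0], [223.0, 193.0]]
scene [[564.0, 178.0], [602.0, 127.0], [685.0, 223.0], [718.0, 167.0], [592.0, 200.0], [591.0, 212.0]]
[0.59578877 0.21041497 0.19175012]
```

View pics/p5.png

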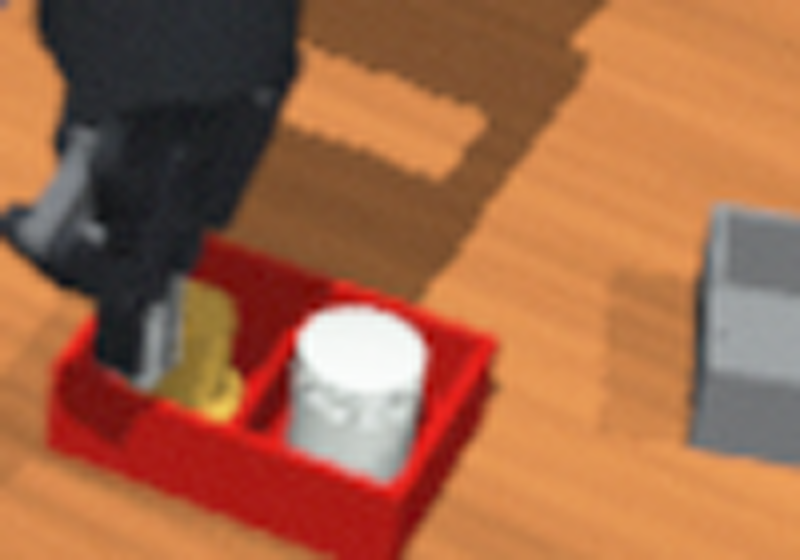

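The tip ends at about (130,380) in the crop, level with the tray rim, so the fingertips sit higher than expected and passed over the wall. I'll back off and find the bench by careful descent.

Request:
{"name": "send_rows", "arguments": {"moves": "0 0 0 0 0.1 0 -1;0 0 0 0 0.2 0 -1;0 0 0 0 0.2 0 -1;0 0 0 0 0.2 0 -1"}}

```text
time: 7.5
eef_pos: [0.6315, 0.1287, 0.02]
tcp_rot: [0.719, 0.694, 0.0, 0.0]
contact_force: [0.3, 0.2, 0.2]
opening: -0.001
finger_force: 0.0
```

```bash
python3 -c "
from h import *
go([.58,.131,.022])
e=ctrl.get_state()['eef_pos'];P=[e,e-[0,0,.014]]
a=cam('wrist');b=cam('scene')
print(proj(a,P),proj(b,P), [x for x in dir(ctrl) if x[0]!='_'])
cv2.imwrite('pics/p6.png',np.hstack([cv2.resize(a['image'][160:340,180:340],(400,450),interpolation=2),cv2.resize(b['image'][190:270,270:341],(400,450),interpolation=2)])[...,::-1])"
```

```text
t 7.5 at [0.6315 0.1287 0.02  ] F [0.3 0.2 0.2] open -0.0
turn [ 0.     -0.      0.0001] shift [ 0.003 -0.258 -0.01 ]
[[259.86493031 234.06107415]
 [259.83020024 223.98037516]] [[306.10444858 251.58780433]
 [305.81345494 255.67248289]] ['Unreachable', 'finger_overhang', 'get_state', 'read_camera', 'sign_off']
```

View pics/p6.png

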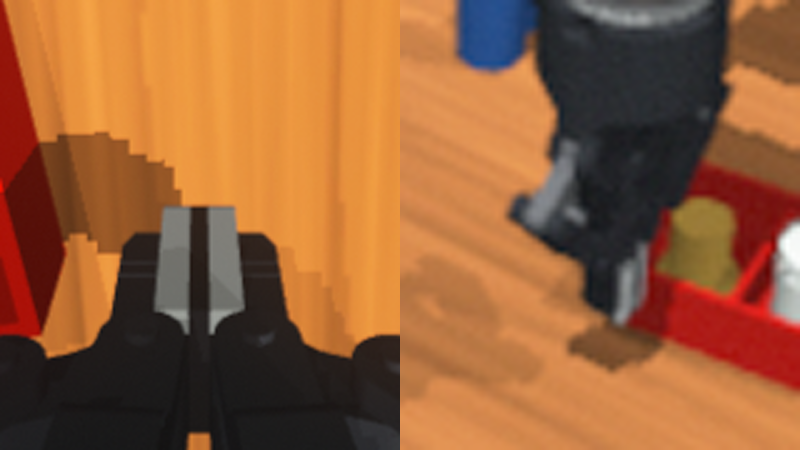

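Wrist crop shows the tips at (198,207) and scene crop at (625,322) with the shadow detached below: tips about 25–30 mm above the bench. Descending carefully.

Request:
{"name": "send_rows", "arguments": {"moves": "0 0 0 0 0 0.02 -1;0 0 0 0 0 0.04 -1;0 0 0 0 0 0.06 -1;0 0 0 0 0 0.06 -1"}}

```text
time: 8.1
eef_pos: [0.6311, 0.1282, 0.0068]
tcp_rot: [0.72, 0.694, -0.0, -0.0]
contact_force: [-0.1, 0.8, -0.4]
opening: -0.0
finger_force: 0.0
```

Request:
{"name": "send_rows", "arguments": {"moves": "0 0 0 0 0 0.01 -1;0 0 0 0 0 0.02 -1;0 0 0 0 0 0.02 -1"}}

```text
time: 8.48
eef_pos: [0.6315, 0.1282, 0.0033]
tcp_rot: [0.72, 0.694, -0.0, -0.0]
contact_force: [0.1, 0.5, 0.8]
opening: 0.003
finger_force: 0.0
```

Request:
{"name": "send_rows", "arguments": {"moves": "0 0 0 0 0 0.01 -1;0 0 0 0 0 0.02 -1;0 0 0 0 0 0.03 -1;0 0 0 0 0 0.03 -1"}}

```text
time: 8.98
eef_pos: [0.6314, 0.1282, -0.0028]
tcp_rot: [0.72, 0.694, -0.0, -0.0]
contact_force: [-0.4, -0.7, -0.1]
opening: -0.0
finger_force: 0.0
```

```bash
python3 -c "
from h import *
go([.58,.131,-.003])
e=ctrl.get_state()['eef_pos'];P=[e,e-[0,0,.014]]
a=cam('wrist');b=cam('scene')
print(proj(a,P),proj(b,P))
cv2.imwrite('pics/p7.png',np.hstack([cv2.resize(a['image'][160:340,180:340],(400,450),interpolation=2),cv2.resize(b['image'][190:270,270:341],(400,450),interpolation=2)])[...,::-1])"
```

```text
t 8.97 at [ 0.6314  0.1282 -0.0028] F [-0.4 -0.7 -0.1] open -0.0
turn [-0.0001  0.      0.    ] shift [ 0.005 -0.257  0.001]
[[259.85095285 234.07899613]
 [259.83765966 223.99456613]] [[305.49461448 258.11517287]
 [305.2123761  262.0932118 ]]
```

View pics/p7.png

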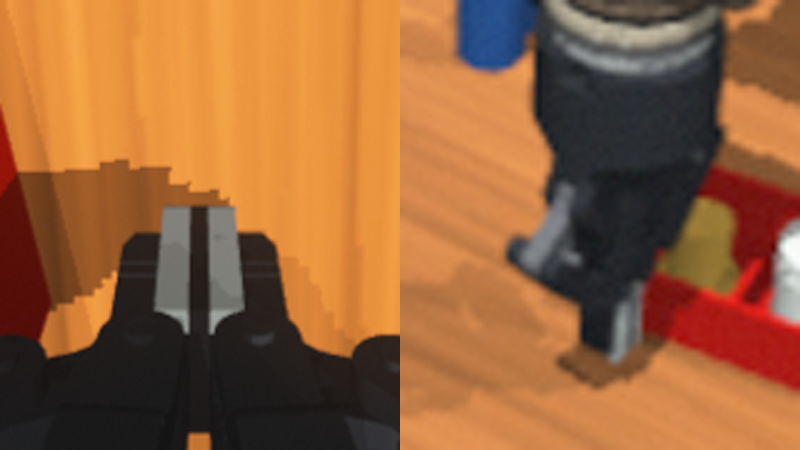

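Fingertips are now low (625,360 in crop), close to their shadow. Pushing the side now, in small steps.

Request:
{"name": "send_rows", "arguments": {"moves": "0 0 0 0.01 -0.03 0 -1;0 0 0 0.01 -0.06 0 -1;0 0 0 0.01 -0.075 0 -1;0 0 0 0.01 -0.085 0 -1;0 0 0 0.01 -0.095 0 -1;0 0 0 0.01 -0.105 0 -1;0 0 0 0.01 -0.115 0 -1;0 0 0 0.01 -0.125 0 -1;0 0 0 0.01 -0.13 0 -1;0 0 0 0.01 -0.13 0 -1"}}

```text
time: 10.32
eef_pos: [0.6065, 0.1311, -0.002]
tcp_rot: [0.72, 0.694, 0.001, 0.001]
contact_force: [2.1, 0.3, 0.4]
opening: 0.001
finger_force: 1.0
```

Request:
{"name": "send_rows", "arguments": {"moves": "0 0 0 0 0.1 0 -1;0 0 0 0 0.2 0 -1;0 0 0 0.3 0.2 -0.3 -0.5;0 0 0 0.6 0.2 -0.6 -0.5;0 0 0 0.9 0.2 -0.7 -0.5;0 0 0 1 0.2 -0.7 -0.5;0 0 0 1 0.2 -0.7 -0.5"}}

```text
time: 11.2
eef_pos: [0.653, 0.3342, 0.1405]
tcp_rot: [0.718, 0.696, 0.002, 0.0]
contact_force: [-0.2, -0.7, -0.2]
opening: 0.252
finger_force: 0.0
```

```bash
python3 -c "
from h import *
go([.62,.131,-.003]);look()"
```

```text
t 11.2 at [0.653  0.3342 0.1405] F [-0.2 -0.7 -0.2] open 0.25
turn [ 0.0006 -0.0004  0.0008] shift [-1.022 -0.136  0.714]
tray fence mm [-209.3    6.9] deg 9.86 (85.94782257080078, 119.4661865234375)
```

Request:
{"name": "send_rows", "arguments": {"moves": "0 0 0.001 -0.3 -0.03 0 -1;0 0 0.001 -0.6 -0.03 0.2 -1;0 0 0.001 -0.9 -0.03 0.4 -1;0 0 0.001 -1 -0.03 0.6 -1;0 0 0.001 -1 -0.03 0.7 -1;0 0 0.001 -1 -0.03 0.7 -1;0 0 0.001 -1 -0.1 0.71 -1;0 0 0.001 -1 -0.15 0.71 -1;0 0 0.001 -1 -0.18 0.71 -1;0 0 0.001 -1 -0.2 0.71 -1;0 0 0.001 -1 -0.21 0.71 -1;0 0 0.001 -1 -0.22 0.71 -1"}}

```text
time: 12.75
eef_pos: [0.6031, 0.1311, -0.0036]
tcp_rot: [0.722, 0.692, 0.001, 0.001]
contact_force: [2.9, -0.5, 1.4]
opening: -0.002
finger_force: 1.5
```

```bash
python3 -c "
from h import *
go([.593,.131,-.003])"
```

```text
t 12.75 at [ 0.6031  0.1311 -0.0036] F [ 2.9 -0.5  1.4] open -0.0
turn [ 0.0005  0.     -0.001 ] shift [-0.003 -0.051 -0.003]
```

Request:
{"name": "send_rows", "arguments": {"moves": "0 0 0 0 -0.01 0 -1;0 0 0 0 -0.02 0 -1;0 0 0 0 -0.03 0 -1;0 0 0 0 -0.04 0 -1;0 0 0 0 -0.05 0 -1;0 0 0 0 -0.05 0 -1"}}

```text
time: 13.5
eef_pos: [0.5912, 0.1318, -0.0047]
tcp_rot: [0.722, 0.692, -0.0, -0.0]
contact_force: [2.5, 0.1, 1.6]
opening: 0.006
finger_force: 1.3
```

Request:
{"name": "send_rows", "arguments": {"moves": "0 0 0 0 0.1 0 -1;0 0 0 0 0.2 0 -1;0 0 0 0.3 0.2 -0.3 -0.3;0 0 0 0.6 0.2 -0.6 -0.3;0 0 0 0.9 0.2 -0.7 -0.3;0 0 0 1 0.2 -0.7 -0.3;0 0 0 1 0.2 -0.7 -0.3"}}

```text
time: 14.38
eef_pos: [0.6387, 0.3343, 0.1369]
tcp_rot: [0.72, 0.694, 0.0, -0.001]
contact_force: [0.2, -0.1, -0.5]
opening: 0.355
finger_force: 0.0
```

```bash
python3 -c "
from h import *
go([.593,.131,-.003]);look()"
```

```text
t 14.38 at [0.6387 0.3343 0.1369] F [ 0.2 -0.1 -0.5] open 0.36
turn [-0.0001 -0.0002 -0.0002] shift [-1.025 -0.19   0.698]
tray fence mm [-212.5   -5.4] deg 3.52 (85.29631805419922, 118.8536605834961)
```

```bash
python3 -c "
from h import *
go(f2w(-.302,-.0107,.06),91.45);go(f2w(-.302,-.0107,-.004),91.45)"
```

```text
t 14.43 at [0.6383 0.3317 0.1349] F [-0.   0.1 -0.3] open 0.35
turn [-0.0005  0.0001 -0.0102] shift [-0.448 -0.512  0.376]
t 14.43 at [0.6383 0.3317 0.1349] F [-0.   0.1 -0.3] open 0.35
turn [-0.0005  0.0001 -0.0102] shift [-0.448 -0.511  0.696]
```

Request:
{"name": "send_rows", "arguments": {"moves": "0 0 -0.01 -0.2 -0.25 0 0;0 0 -0.01 -0.45 -0.51 0 0;0 0 -0.01 -0.45 -0.51 0.2 0;0 0 -0.01 -0.45 -0.51 0.4 0;0 0 -0.01 -0.45 -0.51 0.6 0;0 0 -0.01 -0.45 -0.51 0.69 0;0 0 -0.01 -0.45 -0.51 0.69 0"}}

```text
time: 15.3
eef_pos: [0.5324, 0.243, -0.0047]
tcp_rot: [0.7, 0.714, -0.002, -0.001]
contact_force: [0.7, -0.7, 1.2]
opening: 0.501
finger_force: 0.0
```

```bash
python3 -c "
from h import *
s=ctrl.get_state()['eef_pos'];print(((s[:2]-O)@FX,(s[:2]-O)@FY));go(f2w(-.302,-.0107,-.004),91.45)"
```

```text
(np.float64(-0.2988819255160244), np.float64(-0.010559194226872183))
t 15.3 at [ 0.5324  0.243  -0.0047] F [ 0.7 -0.7  1.2] open 0.5
turn [-0.0009  0.0002 -0.0009] shift [ 0.016  0.    -0.003]
```

Request:
{"name": "send_rows", "arguments": {"moves": "0 0 -0.001 -0.03 0 0 0;0 0 -0.001 -0.06 0 0 0;0 0 -0.001 -0.08 0 0 0;0 0 -0.001 -0.1 0 0 0;0 0 -0.001 -0.13 0 0 0;0 0 -0.001 -0.16 0 0 0;0 0 -0.001 -0.19 0 0 0;0 0 -0.001 -0.22 0 0 0;0 0 -0.001 -0.25 0 0 0;0 0 -0.001 -0.28 0 0 0;0 0 -0.001 -0.3 0 0 0;0 0 -0.001 -0.3 0 0 0"}}

```text
time: 16.8
eef_pos: [0.5354, 0.1833, -0.0029]
tcp_rot: [0.698, 0.717, -0.001, 0.0]
contact_force: [0.7, 1.4, 1.1]
opening: 0.503
finger_force: 0.5
```

```bash
python3 -c "
from h import *
s=ctrl.get_state();p=s['eef_pos'];print(((p[:2]-O)@FX,(p[:2]-O)@FY));go(f2w(-.302,-.0107,-.004),91.45);look('p8.png',(80,110,280,260))"
```

```text
(np.float64(-0.2393309292340706), np.float64(-0.005414261178820585))
t 16.8 at [ 0.5354  0.1833 -0.0029] F [0.7 1.4 1.1] open 0.5
turn [-0.0001  0.0002  0.0003] shift [ 0.314 -0.007  0.005]
tray fence mm [-160.9   -3.1] deg 3.66 (85.16691589355469, 120.08264923095703)
```

View pics/p8.png

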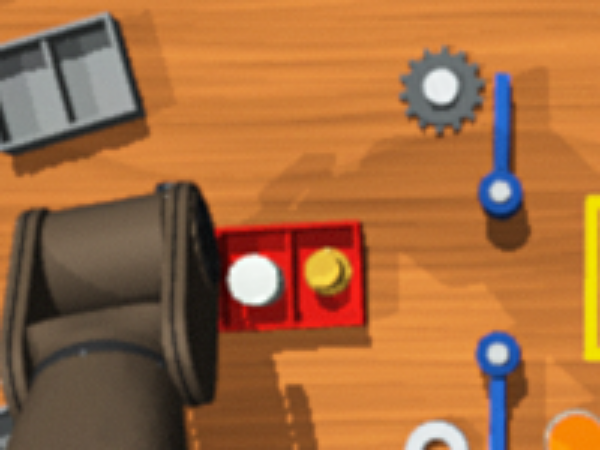

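Request:
{"name": "send_rows", "arguments": {"moves": "0 0 0 -0.02 0 0 0;0 0 0 -0.05 0 0 0;0 0 0 -0.08 0 0 0;0 0 0 -0.11 0 0 0;0 0 0 -0.14 0 0 0;0 0 0 -0.165 0 0 0;0 0 0.002 -0.19 0.002 0 0;0 0 0.004 -0.22 0.005 0 0;0 0 0.006 -0.25 0.008 0 0;0 0 0.008 -0.28 0.012 0 0;0 0 0.0102 -0.315 0.015 0 0;0 0 0.0102 -0.315 0.015 0 0"}}

```text
time: 18.35
eef_pos: [0.5406, 0.1204, -0.0023]
tcp_rot: [0.72, 0.694, -0.0, 0.0]
contact_force: [-0.3, -0.6, 0.3]
opening: 0.497
finger_force: 0.0
```

```bash
python3 -c "
from h import *
s=ctrl.get_state();p=s['eef_pos'];print(((p[:2]-O)@FX,(p[:2]-O)@FY));go(f2w(-.15,0,-.004));look()"
```

```text
(np.float64(-0.17663314121829446), np.float64(0.0021327257275703016))
t 18.35 at [ 0.5406  0.1204 -0.0023] F [-0.3 -0.6  0.3] open 0.5
turn [ 0.      0.0002 -0.0002] shift [-0.133 -0.01   0.009]
tray fence mm [-93.   -0.6] deg -0.2 (106.7572250366211, 84.88729095458984)
```

Request:
{"name": "send_rows", "arguments": {"moves": "0 0 0 -0.02 0 0 0;0 0 0 -0.05 0 0 0;0 0 0 -0.08 0 0 0;0 0 0 -0.11 0 0 0;0 0 0 -0.14 0 0 0;0 0 0 -0.17 0 0 0;0 0 0 -0.2 0 0 0;0 0 0 -0.23 0 0 0;0 0 0 -0.26 0 0 0;0 0 0 -0.29 0 0 0;0 0 0 -0.3 0 0 0;0 0 0 -0.3 0 0 0"}}

```text
time: 19.9
eef_pos: [0.538, 0.0608, -0.0027]
tcp_rot: [0.72, 0.694, -0.0, 0.0]
contact_force: [0.6, 1.4, 0.1]
opening: 0.498
finger_force: 0.7
```

```bash
python3 -c "
from h import *
s=ctrl.get_state();p=s['eef_pos'];print(((p[:2]-O)@FX,(p[:2]-O)@FY));go(f2w(0.077,0.002,-.004));look('p9.png',(120,120,370,280))"
```

```text
(np.float64(-0.11698821194503549), np.float64(0.001608155420752406))
t 19.9 at [ 0.538   0.0608 -0.0027] F [0.6 1.4 0.1] open 0.5
turn [-0.      0.0001 -0.0001] shift [-0.97   0.003  0.007]
tray fence mm [-19.2  -0.5] deg 0.92 (96.98689270019531, 86.3737564086914)
```

View pics/p9.png

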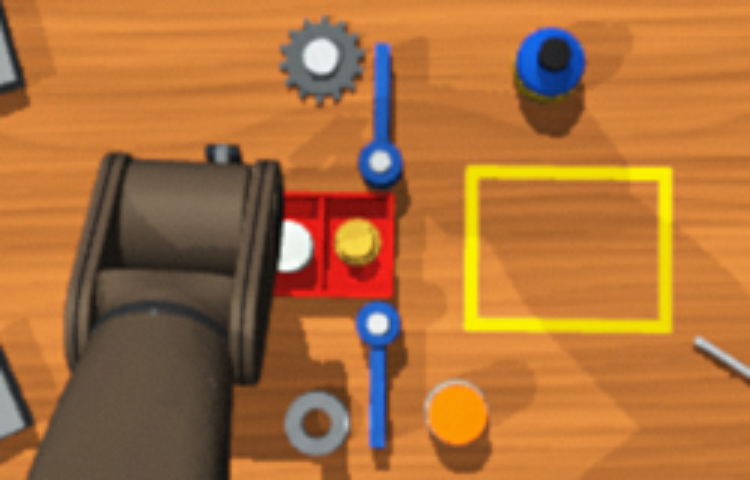

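The tray front is in the gap, centred: posts at (380,163) and (378,323), tray edges at rows 192 and 297. Narrowing the fingers for more clearance, then continuing.

Request:
{"name": "send_rows", "arguments": {"moves": "0 0 0 0.02 0 0 -0.5;0 0 0 0.02 0 -0.015 -0.5;0 0 0 0.02 0 -0.015 -0.5;0 0 0 -0.01 0 -0.015 -0.5;0 0 0 -0.04 0 -0.015 -0.5;0 0 0 -0.07 0 -0.015 -0.5;0 0 0 -0.1 0 -0.015 -0.5;0 0 0 -0.13 0 -0.015 -0.5;0 0 0 -0.16 0 -0.015 -0.5;0 0 0 -0.19 0 -0.015 -0.5;0 0 0 -0.22 0 -0.015 -0.5;0 0 0 -0.23 0 -0.015 -0.5"}}

```text
time: 21.45
eef_pos: [0.5364, 0.015, 0.0005]
tcp_rot: [0.72, 0.694, -0.0, -0.0]
contact_force: [0.4, 2.7, 0.8]
opening: 0.25
finger_force: 1.6
```

```bash
python3 -c "
from h import *
s=ctrl.get_state();p=s['eef_pos'];print(((p[:2]-O)@FX,(p[:2]-O)@FY));go(f2w(0.077,0.0016,0));look()"
```

```text
(np.float64(-0.07116968144172679), np.float64(0.001682908379078953))
t 21.45 at [5.364e-01 1.500e-02 5.000e-04] F [0.4 2.7 0.8] open 0.25
turn [-0.     -0.     -0.0003] shift [-0.741  0.001  0.003]
tray fence mm [28.9 -0.3] deg -0.42 (90.00093078613281, 86.36792755126953)
```

Request:
{"name": "send_rows", "arguments": {"moves": "0 0 0 -0.03 0 0 -0.5;0 0 0 -0.06 0 0 -0.5;0 0 0 -0.09 0 0 -0.5;0 0 0 -0.12 0 0 -0.5;0 0 0 -0.15 0 0 -0.5;0 0 0 -0.18 0 0 -0.5;0 0 0 -0.21 0 0 -0.5;0 0 0 -0.24 0 0 -0.5;0 0 0 -0.27 0 0 -0.5;0 0 0 -0.3 0 0 -0.5;0 0 0 -0.33 0 0 -0.5;0 0 0 -0.34 0 0 -0.5"}}

```text
time: 23.0
eef_pos: [0.5339, -0.053, 0.0005]
tcp_rot: [0.72, 0.694, 0.0, -0.0]
contact_force: [0.2, 3.8, 1.1]
opening: 0.252
finger_force: 1.7
```

```bash
python3 -c "
from h import *
s=ctrl.get_state();p=s['eef_pos'];print(((p[:2]-O)@FX,(p[:2]-O)@FY));go(f2w(0.077,0.0016,0));look()"
```

```text
(np.float64(-0.0031531252532375), np.float64(0.001629702692395619))
t 23.0 at [ 5.339e-01 -5.300e-02  5.000e-04] F [0.2 3.8 1.1] open 0.25
turn [-0.     -0.     -0.0002] shift [-0.401  0.001  0.003]
tray fence mm [ 82.3 -17.6] deg 90.51 (78.3887710571289, 85.27703857421875)
```

Request:
{"name": "send_rows", "arguments": {"moves": "0 0 0 -0.03 0 0 -0.5;0 0 0 -0.06 0 0 -0.5;0 0 0 -0.09 0 0 -0.5;0 0 0 -0.12 0 0 -0.5;0 0 0 -0.15 0 0 -0.5;0 0 0 -0.18 0 0 -0.5;0 0 0 -0.21 0 0 -0.5;0 0 0 -0.24 0 0 -0.5;0 0 0 -0.27 0 0 -0.5;0 0 0 -0.3 0 0 -0.5;0 0 0 -0.33 0 0 -0.5;0 0 0 -0.36 0 0 -0.5"}}

```text
time: 24.55
eef_pos: [0.5311, -0.1249, 0.0005]
tcp_rot: [0.72, 0.694, -0.0, -0.0]
contact_force: [1.2, 2.3, 1.3]
opening: 0.247
finger_force: 1.8
```

Request:
{"name": "send_rows", "arguments": {"moves": "0 0 0 -0.01 0 0 -0.5;0 0 0 -0.02 0 0 -0.5;0 0 0 -0.02 0 0 -0.5;0 0 0 0.06 0 0 -0.5;0 0 0 0.1 0 -0.1 -0.5;0 0 0 0.1 0 -0.4 -0.5;0 0 0 0.3 0 -0.7 -0.5;0 0 0 0.6 0 -0.8 -0.5;0 0 0 0.9 0 -0.8 -0.5;0 0 0 1 0 -0.8 -0.5;0 0 0 1 0 -0.8 -0.5"}}

```text
time: 25.92
eef_pos: [0.5382, 0.0774, 0.1604]
tcp_rot: [0.719, 0.695, -0.0, 0.0]
contact_force: [-0.9, 1.2, 0.5]
opening: 0.249
finger_force: 0.0
```

```bash
python3 -c "
from h import *
go(f2w(0.077,0.0016,0));look('p10.png',(190,120,440,290))"
```

```text
t 25.93 at [0.5382 0.0774 0.1604] F [-0.9  1.2  0.5] open 0.25
turn [0.0001 0.0001 0.0005] shift [-1.052 -0.002  0.803]
tray fence mm [141.4  -1. ] deg 0.18 (116.51917266845703, 84.9054946899414)
```

View pics/p10.png

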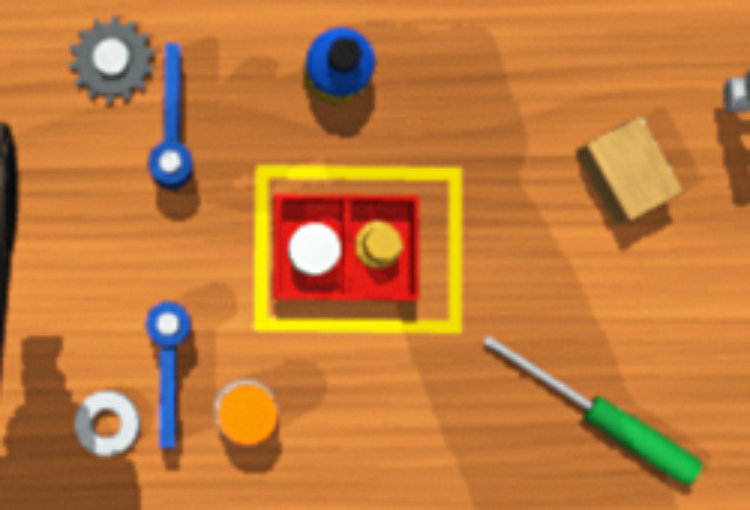

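The tray (275–420, 197–300) lies fully inside the outline (255–462, 167–332), with both parts standing. Its centre is at fence (141, −1) mm and it is turned 0.2°. The rear edge is 13 mm inside the outline, and the robot is clear.

```bash
python3 -c "
from h import *
print(ctrl.sign_off())"
```

```text
the job is handed in; nothing more can be done
None
```

I pushed the red tray through the gap, and at the last check it lay fully inside the yellow outline with the piston and bush upright, nothing else disturbed and the robot clear. I have handed the job in, but no verdict was shown.

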